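Switch the seed sorter to its other chute and release the conkers

TASK

The three conkers waiting behind the gate of the seed sorter belong in the tray on the side where the seesaw trough is now raised. First press the raised end of the seesaw down so that it rocks over and rests on that side, then push the gate's upright tab sideways, all the way open, so that all three conkers run down into that tray. Only press and push with the fingers: do not touch the conkers, pick nothing up, and leave the trays and everything else where they stand.

Things in the scene. Friction and masses are not known exactly. Their poses are not given: they have to be found in the camera images.
- sorter: Fixed grey and aluminium seed sorter. Origin on the table under the seesaw's middle; z up, x away from the robot up the feed channel, y left along the seesaw; turned up to 0.3 rad. Feed channel: 44 mm wide, walls 24 mm, its lip 150 mm high over the seesaw's middle, far end 210 mm high at x = 220 mm. A fixed chute (86 mm wide) runs from each seesaw end to y = +-200 mm, 70 mm high, over a tray.
- seesaw (a joint): Tilt (rad) of the aluminium trough, 240 mm long, 71 mm wide, along the sorter's y axis, pivot 100 mm high over the sorter's origin. +0.22: left (+y) end down on its stop, -0.22: right end down. Starts on either stop. Top-heavy (steel block on the robot's side of its middle wall), no friction: it always falls to a stop and stays; under 1 N on the raised pad rocks it, past level it falls by itself.
- pad_left (a point): Centre of the top of the left press pad: a flat grey plate 46 mm (x) by 40 mm (y), 6 mm thick, on the robot's side of the seesaw's left end, 95 mm from the pivot along the seesaw and 67 mm towards the robot. About 142 mm above the table when raised, 100 mm when down. The trough wall beside it rises 20 mm above the pad (50 mm within 42 mm of the middle).
- pad_right (a point): The same point of the right press pad, 95 mm to the other side of the pivot.
- gate (a joint): Slide of the gate across the feed channel (m): 0 closed, 0.055 fully open against its stop; grows as it is pushed to the sorter's left (+y). About 1 N of friction; stays where it is left. The conkers roll out by themselves once it is past about 0.035.
- gate_tab (a point): Centre of the gate's upright black tab, to be pushed: 26 mm (along x) by 14 mm (along y) by 45 mm high, square to the sorter; the point is 20 mm below its top, 25 mm above its foot and 35 mm above the channel walls beside it.
- conker1_center (a point): Centre of conker 1, a dark brown ball 28 mm across, 14 g; the three start in a row in the feed channel behind the gate.
- conker2_center (a point): Centre of conker 2, a dark brown ball 28 mm across, 14 g; the three start in a row in the feed channel behind the gate.
- conker3_center (a point): Centre of conker 3, a dark brown ball 28 mm across, 14 g; the three start in a row in the feed channel behind the gate.
- conker1: Conker 1 itself (origin on its surface; use its centre).
- conker2: Conker 2 itself (origin on its surface; use its centre).
- conker3: Conker 3 itself (origin on its surface; use its centre).
- tray_left: Loose white open tray under the left chute, 140 mm (x) by 160 mm (y), 55 mm high, wall 4 mm; origin at the centre of its underside.
- tray_right: The same tray under the right chute.
- jar: Loose lidded glass jar, 52 mm across, 90 mm high, behind the left side of the seesaw; origin at its underside. Leave alone.
- pot: Loose terracotta cup, 64 mm across, 65 mm high, behind the right side of the seesaw; origin at its underside. Leave alone.
- brush: Loose brush 150 mm long, lying in front of the sorter. Leave alone.
- tape: Loose roll of paper tape, 60 mm across, 18 mm high, in front of the sorter's left. Leave alone.
- specimen_box: Loose cardboard box 50 x 70 x 25 mm in front of the sorter's right. Leave alone.
- lens: Loose black eyepiece 40 mm across, 30 mm high, just in front of the sorter's middle. Leave alone.

How it is judged:
On the way, in this order (a step that is already met when the one before it is completed fails the run):
1. the seesaw is rocked over onto its other stop (distance of pad_left from where it was at the start of the episode above 0.025 m and (value of joint seesaw above 0.19 rad or value of joint seesaw below -0.19 rad)), for 0.2 s.
2. then the gate is pushed all the way open (value of joint gate above 0.045 m), for 0.2 s.
At the end, for the whole second after the job is handed in: The seesaw rests on the stop opposite to its start (beyond 0.19 rad), the gate is open by more than 45 mm, and all three conkers lie at rest (under 0.05 m/s) in the tray on the side that the seesaw now slopes to (distance of pad_left from where it was at the start of the episode above 0.025 m and value of joint gate above 0.045 m and ((value of joint seesaw above 0.19 rad and x of conker1_center in the frame of tray_left between -0.07 and 0.07 m and y of conker1_center in the frame of tray_left between -0.08 and 0.08 m and z of each of conker1_center, conker2_center, conker3_center in the frame of tray_left below 0.05 m and x of conker2_center in the frame of tray_left between -0.07 and 0.07 m and y of conker2_center in the frame of tray_left between -0.08 and 0.08 m and x of conker3_center in the frame of tray_left between -0.07 and 0.07 m and y of conker3_center in the frame of tray_left between -0.08 and 0.08 m) or (value of joint seesaw below -0.19 rad and x of conker1_center in the frame of tray_right between -0.07 and 0.07 m and y of conker1_center in the frame of tray_right between -0.08 and 0.08 m and z of each of conker1_center, conker2_center, conker3_center in the frame of tray_right below 0.05 m and x of conker2_center in the frame of tray_right between -0.07 and 0.07 m and y of conker2_center in the frame of tray_right between -0.08 and 0.08 m and x of conker3_center in the frame of tray_right between -0.07 and 0.07 m and y of conker3_center in the frame of tray_right between -0.08 and 0.08 m)) and linear speed of each of conker1, conker2, conker3 below 0.05 m/s); the robot touches nothing.
It fails at once if a conker is touched by the robot (contact force between any of the arm, the fingers and conker1 above 0.3 N or contact force between any of the arm, the fingers and conker2 above 0.3 N or contact force between any of the arm, the fingers and conker3 above 0.3 N).
It fails at once if a conker is lifted (height (world z) of any of conker1_center, conker2_center, conker3_center above 0.225 m).
It fails at once if the gate is opened before the seesaw has been rocked over (value of joint gate above 0.025 m and distance of pad_left from where it was at the start of the episode below 0.024 m).
It fails at once if a tray is shifted (over 25 mm) (distance of any of tray_left, tray_right from where it was at the start of the episode above 0.025 m).
It fails at once if a bystander is disturbed (over 25 mm) (distance of any of jar, pot, brush, tape, specimen_box, lens from where it was at the start of the episode above 0.025 m).
It also fails if it takes over 48 s, if anything falls off the work surface, if the arm or the gripper's body presses on something with over 40 N, if the wrist force passes 120 N, or if a joint passes its speed limit or range.

ROBOT

A 7-joint arm with a two-finger parallel gripper is mounted at the origin on the work surface. World frame = base frame: x ahead of the robot, y to its left, z up, the work surface at z = 0. Lengths are in m, angles in rad, forces in N, time in s.
With the tool pointing down it reaches from about 0.4 to 0.85 m from the base axis. Payload 10.4 kg.
Tool frame: the origin (TCP) lies between the finger pads; the fingertips stand 11 mm ahead of it and the grasp point (between the pads) lies 8 mm behind it (r.tcp_to_tips is the distance from the TCP to the fingertips, in m); z points along the fingers, y is the line along which they close (so a half turn about z gives the same grasp; the last joint's range is limited). The gripper opens to 87 mm and grips with 3 to 60 N. Pads are 19 mm wide; open, the fingers measure 117 mm over their backs; the gripper's body (75 mm by 190 mm) begins 51 mm behind the grasp point.
Start: joints at [-1.145, 0.332, -0.065, 1.46, 0.022, 1.35, -0.088], TCP at [0.271, 0.563, 0.234] pointing down, gripper open.
Joint ranges: [-2.6, 2.6], [-0.5, 2.12], [-1.47, 1.34], [0.16, 2.42], [-1.27, 4.41], [0.06, 2.06], [-2.6, 2.6]. Speed limits (rad/s): [2.22, 2.22, 2.79, 2.79, 3.14, 3.14, 3.14].

INTERFACE

Orientations are given as a unit quaternion [x, y, z, w].
In Python, from bench import r gives the robot as it stands. The module is installed in compiled form; this text tells all that it offers.
- The arm moves only by the shell command python3 -m crank 'ROWS' [FORCE]. ROWS is JSON, a list of rows, each an object of numbers: "claw": the closure, from -1 (fully open) to 1 (shut); "dx", "dy", "dz": the shift along the tool's x, y, z each as a share of 3 cm, from -1 to 1; "ax", "ay", "az": the turn, a rotation vector about the tool's x, y, z each as a share of 6 degrees, from -1 to 1. A call has 1 to 8 rows; each row shifts and turns the commanded pose from where the row before left it, along the tool's axes as they then stand; what a row does not reach is not made up. A row lasts 1/12 s, in which the tool goes at most 41.7 mm and 7.16 degrees, less where a joint would pass 70% of its speed; a pose out of reach is approached as far as the arm can. A call with a number of a shift or a turn outside -1 to 1 is refused whole. A call with a gripper value outside its range is refused whole. The fingers move at their own pace and stop on an object; FORCE is the grip in N (left out, the last holds). Time passes only in rows, so rows that do not move let the fingers close. It gives the time, the measured TCP pose, the force, the opening and the grip force at its end, in the units of the state.
- r.read_state(): the state, without advancing time (a new reading comes with each control period).
- r.camera(name): name is "side" or "top" or "wrist"; returns a dict with "color" (384x512x3 uint8, red, green, blue), "mtx" (3x3 intrinsics, pixels), "k1" (the pictures are not rectified: a ray, as slopes to the right and down, at radius r is drawn at 1 + k1 r^2 times it, then the intrinsics apply), "R" (3x3) and "t" (3): a world point X has camera coordinates R X + t; the wrist camera has in their place "hand_eye" (4x4, takes a point from camera to tool coordinates, whose origin is the TCP and whose axes are the flange's). Camera axes: x right, y down, z forward; pixel columns grow to the right and rows downward; lengths in m; the calibration is good to about 2 mm. A picture is of the moment at which its call begins: read the wrist's pose just before it. There is no depth.
- r.close_job(): hands the job in; it is judged then, once.
The state is a dict: "time": time; "joint_positions": joint angles; "joint_vel": joint speeds; "joint_torque": joint torques, N m; "ee_pos": TCP position; "eef_rot": TCP orientation; "ft_force": force on the tool from outside, world axes, zero at the start; "torque": the same for the moment, N m; "width": finger opening in m; "grip_force": force on a finger pad.
Only numpy, scipy, OpenCV 4.12 (cv2) and the standard library are available. Lean on these libraries where they do the work, as an engineer would, in place of code of your own. Each camera call takes 0.05 s, during which the arm holds its last target. There are 200 camera calls.

## Working session

There is one attempt and no reset: what is moved stays moved. The work goes in short steps, Python scripts to look and compute and a shell command to move; the robot and the scene stay as the last step left them, time stands still between calls to the robot, and variables do not carry over. Pictures are saved under pics/ and viewed, at most 10 in all, crops included, and the job is handed in when it is done.

```bash
mkdir -p pics
cat > h.py <<'E'
import numpy as np, cv2
from bench import r
from scipy.spatial.transform import Rotation as Ro
def ray(c,u,v):
    K=np.array(c["mtx"]);p=cv2.undistortPoints(np.array([[[u,v]]],float),K,np.array([c["k1"],0,0,0,0.])).ravel()
    R=np.array(c["R"]);t=np.array(c["t"]).ravel()
    return -R.T@t, R.T@np.array([p[0],p[1],1.])
def onplane(c,u,v,z):
    o,d=ray(c,u,v); return o+d*(z-o[2])/d[2]
def proj(c,X):
    q=np.array(c["R"])@np.array(X)+np.array(c["t"]).ravel(); q=q[:2]/q[2]; q=q*(1+c["k1"]*(q@q))
    K=np.array(c["mtx"]);return K[:2,:2]@q+K[:2,2]
E
python3 - <<'E'
from h import *
for n in("top","side"):
    c=r.camera(n); cv2.imwrite(f"pics/{n}0.png",cv2.resize(c["color"][...,::-1],(800,600)))
    print(n,np.round(ray(c,256,192),3))
s=r.read_state();print(s["ee_pos"],Ro.from_quat(s["eef_rot"]).as_matrix().round(2),s["time"],r.tcp_to_tips)
E
```

```text
top [[ 0.412  0.052  1.169]
 [ 0.163 -0.03  -0.986]]
side [[ 0.235 -0.983  0.829]
 [ 0.267  0.807 -0.527]]
[0.27103375 0.56279945 0.23283936] [[-0.9   0.43 -0.  ]
 [ 0.43  0.9  -0.  ]
 [-0.   -0.   -1.  ]] 0.1 0.011
```

View pics/top0.png

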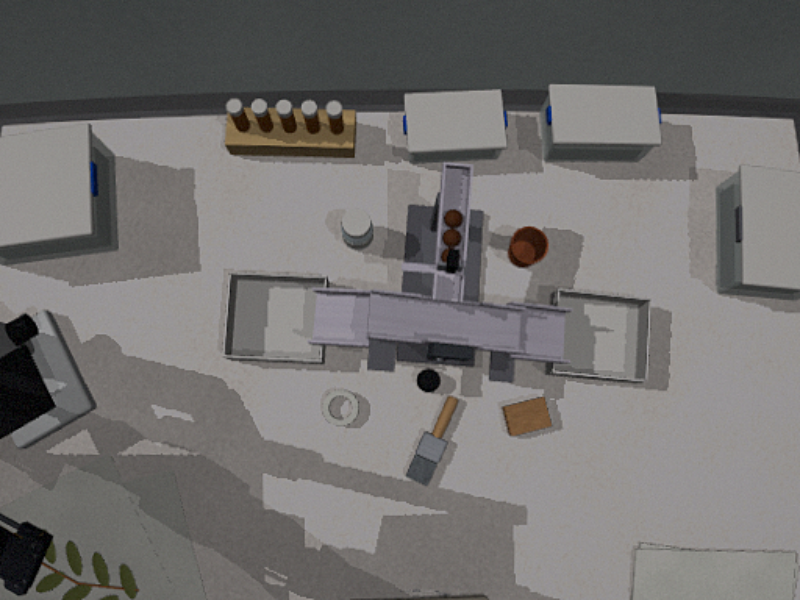

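View pics/side0.png

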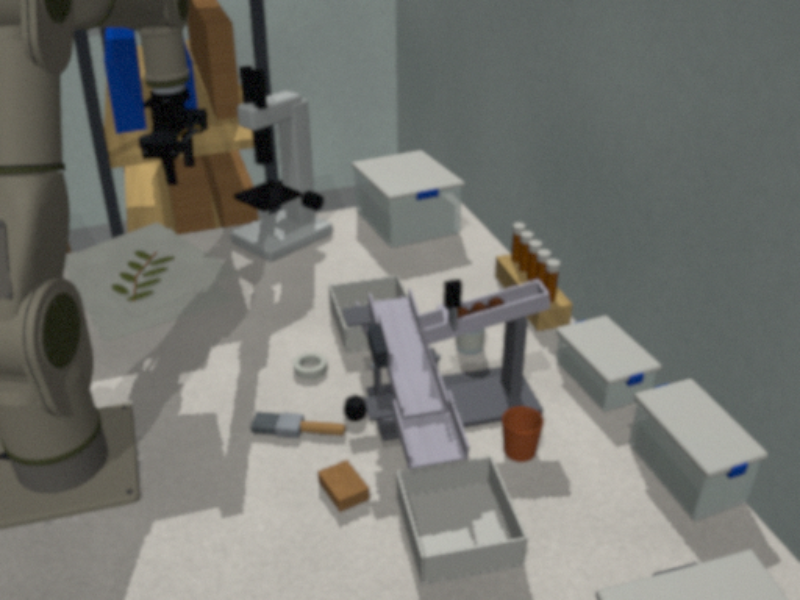

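The top view shows the sorter, with the gate tab at about (452,260), the conkers at (452,218–258) and the dark pads at about (380,357) and (502,366). In the side view the left end of the trough is raised (395,300) and the right end is down, so I press the left pad. Next I'll measure the pads and the tab.

Run:
```python
from h import *
c=r.camera("top"); d=r.camera("side")
a=c["color"][150:260,215:355,::-1]; b=d["color"][165:285,205:355,::-1]
a=cv2.resize(a,(800,int(800*110/140*.46*1)) if 0 else (560,440),interpolation=cv2.INTER_CUBIC); 
cv2.imwrite("pics/crop1.png",np.clip(a*1.6,0,255).astype(np.uint8))
def blob(im,x0,x1,y0,y1,th):
    g=im[y0:y1,x0:x1].max(2)<th; n,l,s,ce=cv2.connectedComponentsWithStats(g.astype(np.uint8))
    for i in range(1,n):
        if s[i,4]>15: print(s[i]+[x0,y0,0,0,0],(ce[i]+[x0,y0]).round(1))
print("tab top");blob(c["color"],278,300,155,178,32)
print("tab side");blob(d["color"],275,305,175,205,32)
P=lambda u,v,z:onplane(c,u*.64,v*.64,z).round(3)
print("padL",P(380,357,.142),"padR",P(502,366,.1))
print("trays rim",P(276,316,.055),P(602,336,.055))
print("far end",P(457,166,.222))
```

```text
tab top
[285 159   9  16 104] [289.2 166.6]
tab side
[286 181   8  16 119] [289.5 188.2]
padL [0.498 0.052 0.142] padR [ 0.483 -0.135  0.1  ]
trays rim [0.574 0.218 0.055] [ 0.531 -0.311  0.055]
far end [ 0.761 -0.062  0.222]
```

View pics/crop1.png

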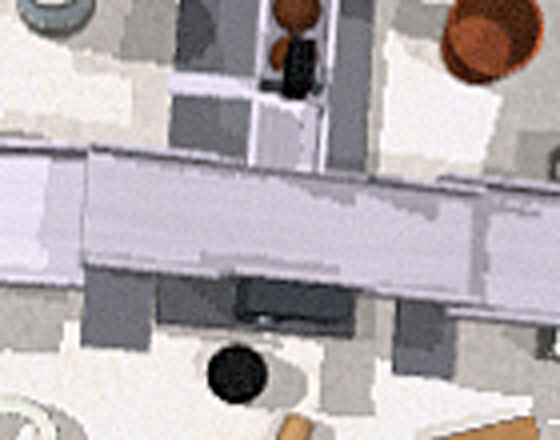

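Pads and tab are clear: left pad centre at crop (117,308), right pad at (425,339), tab at (299,67).

Run:
```python
from h import *
c=r.camera("top"); d=r.camera("side")
o1,d1=ray(c,289.2,166.6);o2,d2=ray(d,289.5,188.2)
A=np.c_[d1,-d2];s=np.linalg.lstsq(A,o2-o1,rcond=None)[0];p,q=o1+s[0]*d1,o2+s[1]*d2
print("tab",p.round(3),q.round(3))
L=onplane(c,244.2,227,.142);R=onplane(c,321.2,234.7,.1);print(L.round(3),R.round(3))
yaw=-np.arctan2(L[0]-R[0],L[1]-R[1]);Z=lambda v:Ro.from_euler('z',yaw).as_matrix()@v
print("yaw",yaw,"O",((L+R)/2-Z(np.array([-.067,0,0]))).round(3))
s=r.read_state();M=Ro.from_quat(s["eef_rot"]);
print("toolyaw", np.arctan2(*(M.as_matrix()[:2,1][::-1])))
```

```text
tab [ 0.625 -0.051  0.212] [ 0.627 -0.051  0.213]
[0.501 0.05  0.142] [ 0.482 -0.135  0.1  ]
yaw -0.10236495199788928 O [ 0.558 -0.049  0.121]
toolyaw 1.1219587696148228
```

```bash
python3 -m crank '[{"claw":1,"dx":-0.36,"dy":-0.75,"dz":-0.25},{"claw":1,"dx":-0.36,"dy":-0.75,"dz":-0.25},{"claw":1,"dx":-0.36,"dy":-0.75,"dz":-0.25},{"claw":1,"dx":-0.36,"dy":-0.75,"dz":-0.25},{"claw":1,"dx":-0.36,"dy":-0.75,"dz":-0.25},{"claw":1,"dx":-0.36,"dy":-0.75,"dz":-0.25},{"claw":1,"dx":-0.36,"dy":-0.75,"dz":-0.25},{"claw":1,"dx":-0.36,"dy":-0.75,"dz":-0.25}]' 10
python3 -m crank '[{"claw":1,"az":-0.85},{"claw":1,"az":-0.85},{"claw":1,"az":-0.85},{"claw":1,"az":-0.85},{"claw":1}]'
cat >> h.py <<'E'
def go(X,Y,Ztip):
    s=r.read_state();M=Ro.from_quat(s["eef_rot"]).as_matrix();w=np.array([X,Y,Ztip+.011])-s["ee_pos"]
    print("t",s["time"],"pos",s["ee_pos"].round(4),"yaw y",np.arctan2(M[1,1],M[0,1]).round(3),"tilt",M[:,2].round(3),"shares",(M.T@w/.03).round(2),"F",np.round(s["ft_force"],1))
E
python3 -c "
from h import *
go(.501,.05,.20)"
```

```text
t 0.3 pos [0.2711 0.563  0.2333] yaw y 1.122 tilt [-0. -0. -1.] shares [-14.32 -12.08   0.75] F [-0.2 -0.1 -0.2]invalid input at $[0]: expected keys claw, dx, dy, dz, ax, ay, az
invalid input at $[0]: expected keys claw, dx, dy, dz, ax, ay, az
```

All keys are required in every row.

```bash
python3 -m crank '[{"claw":1,"dx":-0.36,"dy":-0.75,"dz":-0.25,"ax":0,"ay":0,"az":0},{"claw":1,"dx":-0.36,"dy":-0.75,"dz":-0.25,"ax":0,"ay":0,"az":0},{"claw":1,"dx":-0.36,"dy":-0.75,"dz":-0.25,"ax":0,"ay":0,"az":0},{"claw":1,"dx":-0.36,"dy":-0.75,"dz":-0.25,"ax":0,"ay":0,"az":0},{"claw":1,"dx":-0.36,"dy":-0.75,"dz":-0.25,"ax":0,"ay":0,"az":0},{"claw":1,"dx":-0.36,"dy":-0.75,"dz":-0.25,"ax":0,"ay":0,"az":0},{"claw":1,"dx":-0.36,"dy":-0.75,"dz":-0.25,"ax":0,"ay":0,"az":0},{"claw":1,"dx":-0.36,"dy":-0.75,"dz":-0.25,"ax":0,"ay":0,"az":0}]' 10
python3 -m crank '[{"claw":1,"dx":0,"dy":0,"dz":0,"ax":0,"ay":0,"az":-0.85},{"claw":1,"dx":0,"dy":0,"dz":0,"ax":0,"ay":0,"az":-0.85},{"claw":1,"dx":0,"dy":0,"dz":0,"ax":0,"ay":0,"az":-0.85},{"claw":1,"dx":0,"dy":0,"dz":0,"ax":0,"ay":0,"az":-0.85},{"claw":1,"dx":0,"dy":0,"dz":0,"ax":0,"ay":0,"az":0}]'
python3 -c "
from h import *
go(.501,.05,.20)"
```

```text
time: 0.97
ee_pos: [0.2708, 0.3622, 0.2939]
eef_rot: [0.223, 0.975, 0.0, 0.0]
ft_force: [0.1, 1.4, -0.1]
width: 0.0417
grip_force: 0.0
time: 1.38
ee_pos: [0.2709, 0.3634, 0.2937]
eef_rot: [0.044, 0.999, 0.0, 0.0]
ft_force: [0.2, -0.0, -0.1]
width: 0.0088
grip_force: 0.0
t 1.3833 pos [0.2709 0.3634 0.2937] yaw y 1.482 tilt [ 0.  0. -1.] shares [-8.56 -9.73  2.75] F [ 0.2 -0.  -0.1]
```

```bash
python3 -m crank '[{"claw":1,"dx":-0.53,"dy":-0.6,"dz":0,"ax":0,"ay":0,"az":0},{"claw":1,"dx":-0.53,"dy":-0.6,"dz":0,"ax":0,"ay":0,"az":0},{"claw":1,"dx":-0.53,"dy":-0.6,"dz":0,"ax":0,"ay":0,"az":0},{"claw":1,"dx":-0.53,"dy":-0.6,"dz":0,"ax":0,"ay":0,"az":0},{"claw":1,"dx":-0.53,"dy":-0.6,"dz":0,"ax":0,"ay":0,"az":0},{"claw":1,"dx":-0.53,"dy":-0.6,"dz":0,"ax":0,"ay":0,"az":0},{"claw":1,"dx":-0.53,"dy":-0.6,"dz":0,"ax":0,"ay":0,"az":0},{"claw":1,"dx":-0.53,"dy":-0.6,"dz":0,"ax":0,"ay":0,"az":0}]'
python3 -m crank '[{"claw":1,"dx":-0.53,"dy":-0.6,"dz":0.2,"ax":0,"ay":0,"az":0},{"claw":1,"dx":-0.53,"dy":-0.6,"dz":0.2,"ax":0,"ay":0,"az":0},{"claw":1,"dx":-0.53,"dy":-0.6,"dz":0.2,"ax":0,"ay":0,"az":0},{"claw":1,"dx":-0.53,"dy":-0.6,"dz":0.2,"ax":0,"ay":0,"az":0},{"claw":1,"dx":-0.53,"dy":-0.6,"dz":0.2,"ax":0,"ay":0,"az":0},{"claw":1,"dx":-0.53,"dy":-0.6,"dz":0.2,"ax":0,"ay":0,"az":0},{"claw":1,"dx":-0.53,"dy":-0.6,"dz":0.2,"ax":0,"ay":0,"az":0},{"claw":1,"dx":0,"dy":0,"dz":0,"ax":0,"ay":0,"az":0}]'
python3 - <<'E'
from h import *
go(.501,.05,.20)
c=r.camera("wrist");im=c["color"][...,::-1]
s=r.read_state();T=np.eye(4);T[:3,:3]=Ro.from_quat(s["eef_rot"]).as_matrix();T[:3,3]=s["ee_pos"]
W=np.linalg.inv(T@np.array(c["hand_eye"]));c["R"],c["t"]=W[:3,:3],W[:3,3]
for X in ([.501,.05,.142],[.626,-.051,.212],list(s["ee_pos"]-[0,0,.011])):print(proj(c,X).round(1)*1.5625)
cv2.imwrite("pics/w1.png",cv2.resize(np.clip(im*1.3,0,255).astype(np.uint8),(800,600)))
E
```

```text
time: 2.05
ee_pos: [0.3848, 0.2072, 0.2936]
eef_rot: [0.048, 0.999, 0.0, 0.0]
ft_force: [0.3, 0.0, -0.2]
width: 0.0002
grip_force: 0.0
time: 2.72
ee_pos: [0.4847, 0.0682, 0.2505]
eef_rot: [0.051, 0.999, -0.001, -0.0]
ft_force: [0.2, -1.2, -0.6]
width: 0.0002
grip_force: 0.0
t 2.7167 pos [0.4847 0.0682 0.2505] yaw y 1.469 tilt [-0.    -0.002 -1.   ] shares [-0.6  -0.55  1.32] F [ 0.2 -1.2 -0.6]
[363.90625 329.6875 ]
[191.5625  616.09375]
[395.78125 363.75   ]
```

View pics/w1.png

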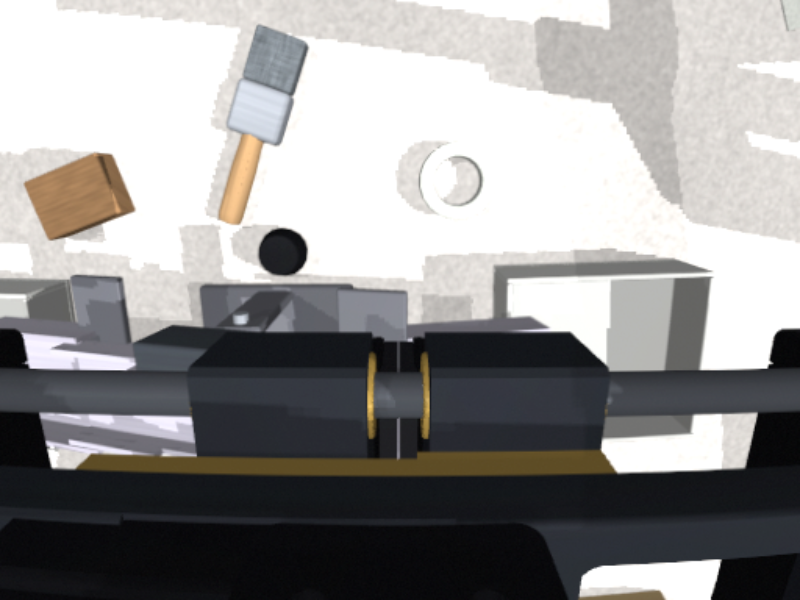

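The wrist view shows the raised left pad at columns 338–407 with its near edge at row 290, so its centre is about (372,330). That is within 5 mm of my estimate.

```bash
python3 -m crank '[{"claw":1,"dx":-0.22,"dy":-0.18,"dz":0,"ax":0,"ay":0,"az":0},{"claw":1,"dx":-0.22,"dy":-0.18,"dz":0,"ax":0,"ay":0,"az":0},{"claw":1,"dx":0,"dy":0,"dz":0.6,"ax":0,"ay":0,"az":0},{"claw":1,"dx":0,"dy":0,"dz":0.6,"ax":0,"ay":0,"az":0},{"claw":1,"dx":0,"dy":0,"dz":0.6,"ax":0,"ay":0,"az":0},{"claw":1,"dx":0,"dy":0,"dz":0.6,"ax":0,"ay":0,"az":0},{"claw":1,"dx":0,"dy":0,"dz":0.5,"ax":0,"ay":0,"az":0},{"claw":1,"dx":0,"dy":0,"dz":0,"ax":0,"ay":0,"az":0}]'
python3 -c "
from h import *
go(.497,.056,.108)"
```

```text
time: 3.43
ee_pos: [0.4942, 0.0606, 0.1621]
eef_rot: [0.046, 0.999, -0.001, -0.002]
ft_force: [-0.4, -0.7, -0.3]
width: 0.0006
grip_force: 0.0
t 3.4333 pos [0.4942 0.0606 0.1621] yaw y 1.478 tilt [-0.004 -0.001 -1.   ] shares [-0.11 -0.14  1.44] F [-0.4 -0.7 -0.3]
```

```bash
python3 -m crank '[{"claw":1,"dx":0,"dy":-0.1,"dz":0.2,"ax":0,"ay":0,"az":0},{"claw":1,"dx":0,"dy":0,"dz":0.25,"ax":0,"ay":0,"az":0},{"claw":1,"dx":0,"dy":0,"dz":0.25,"ax":0,"ay":0,"az":0},{"claw":1,"dx":0,"dy":0,"dz":0.25,"ax":0,"ay":0,"az":0},{"claw":1,"dx":0,"dy":0,"dz":0.25,"ax":0,"ay":0,"az":0},{"claw":1,"dx":0,"dy":0,"dz":0.25,"ax":0,"ay":0,"az":0},{"claw":1,"dx":0,"dy":0,"dz":0,"ax":0,"ay":0,"az":0},{"claw":1,"dx":0,"dy":0,"dz":0,"ax":0,"ay":0,"az":0}]'
python3 -m crank '[{"claw":1,"dx":0,"dy":0,"dz":-0.7,"ax":0,"ay":0,"az":0},{"claw":1,"dx":0,"dy":0,"dz":-1,"ax":0,"ay":0,"az":0},{"claw":1,"dx":0,"dy":0,"dz":-1,"ax":0,"ay":0,"az":0},{"claw":1,"dx":0,"dy":0,"dz":-1,"ax":0,"ay":0,"az":0},{"claw":1,"dx":0,"dy":0,"dz":-1,"ax":0,"ay":0,"az":0},{"claw":1,"dx":0,"dy":0,"dz":-1,"ax":0,"ay":0,"az":0},{"claw":1,"dx":0,"dy":0,"dz":-0.2,"ax":0,"ay":0,"az":0},{"claw":1,"dx":0,"dy":0,"dz":0,"ax":0,"ay":0,"az":0}]'
python3 - <<'E'
from h import *
go(.62,-.10,.265)
c=r.camera("side");im=c["color"][150:330,190:370,::-1]
d=r.camera("wrist")["color"][...,::-1]
o=np.zeros((600,800,3),np.uint8);o[:400,:400]=cv2.resize(im,(400,400),interpolation=cv2.INTER_CUBIC);o[:300,400:]=cv2.resize(d,(400,300))
cv2.imwrite("pics/s2.png",np.clip(o[:400]*1.3,0,255))
E
```

```text
time: 4.1
ee_pos: [0.495, 0.0575, 0.1206]
eef_rot: [0.046, 0.999, -0.0, -0.0]
ft_force: [0.8, -1.1, 0.8]
width: 0.0003
grip_force: 0.0
time: 4.77
ee_pos: [0.4964, 0.0577, 0.3006]
eef_rot: [0.046, 0.999, 0.001, 0.002]
ft_force: [-0.3, 0.7, -0.1]
width: 0.0004
grip_force: 0.0
t 4.7667 pos [0.4964 0.0577 0.3006] yaw y 1.478 tilt [ 0.004  0.002 -1.   ] shares [-4.59 -4.85  0.83] F [-0.3  0.7 -0.1][ WARN:0@6.799] global loadsave.cpp:1063 imwrite_ Unsupported depth image for selected encoder is fallbacked to CV_8U.
```

View pics/s2.png

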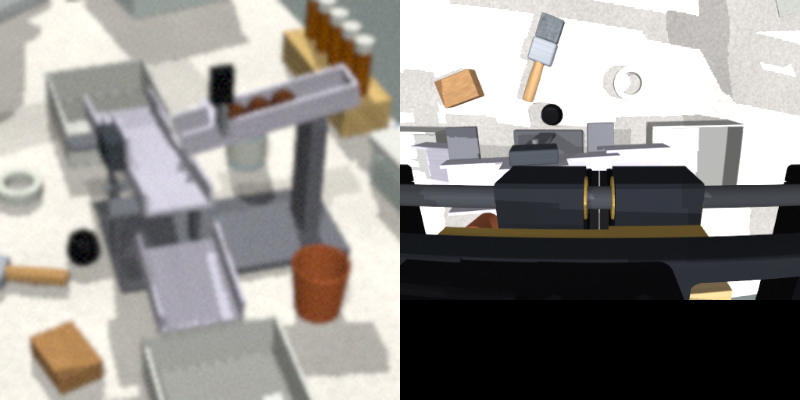

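The seesaw has rocked over: its right end is now up at crop (180,205), and the tab at (221,82) is still closed. I now move to the right of the tab.

```bash
python3 -m crank '[{"claw":1,"dx":-0.58,"dy":-0.59,"dz":0,"ax":0,"ay":0,"az":0},{"claw":1,"dx":-0.58,"dy":-0.59,"dz":0,"ax":0,"ay":0,"az":0},{"claw":1,"dx":-0.58,"dy":-0.59,"dz":0,"ax":0,"ay":0,"az":0},{"claw":1,"dx":-0.58,"dy":-0.59,"dz":0,"ax":0,"ay":0,"az":0},{"claw":1,"dx":-0.58,"dy":-0.59,"dz":0,"ax":0,"ay":0,"az":0},{"claw":1,"dx":-0.58,"dy":-0.59,"dz":0,"ax":0,"ay":0,"az":0},{"claw":1,"dx":-0.58,"dy":-0.59,"dz":0,"ax":0,"ay":0,"az":0},{"claw":1,"dx":-0.58,"dy":-0.59,"dz":0,"ax":0,"ay":0,"az":0}]'
python3 -m crank '[{"claw":1,"dx":0,"dy":0,"dz":0,"ax":0,"ay":0,"az":0},{"claw":1,"dx":0,"dy":0,"dz":0,"ax":0,"ay":0,"az":0}]'
python3 - <<'E'
from h import *
go(.622,-.096,.21)
s=r.read_state();tip=s["ee_pos"]-[0,0,.011]
c=r.camera("side")
for z in(.17,.19,.2,.21,.22,.23,.24,.25):print(z,proj(c,[.622,-.051,z]).round(1))
print("tip",(proj(c,tip)-[230,120])*5)
im=c["color"][120:220,230:350,::-1]
cv2.imwrite("pics/s3.png",np.clip(cv2.resize(im,(600,500),interpolation=cv2.INTER_CUBIC)*1.3,0,255).astype(np.uint8))
E
```

```text
time: 5.53
ee_pos: [0.6208, -0.0972, 0.296]
eef_rot: [0.046, 0.999, -0.0, -0.001]
ft_force: [0.7, 0.6, 1.2]
width: 0.0003
grip_force: 0.0
time: 5.7
ee_pos: [0.6203, -0.0977, 0.2958]
eef_rot: [0.048, 0.999, -0.001, -0.002]
ft_force: [0.3, 0.8, 0.2]
width: 0.0003
grip_force: 0.0
t 5.7 pos [ 0.6203 -0.0977  0.2958] yaw y 1.475 tilt [-0.003 -0.001 -1.   ] shares [-0.06  0.07  2.49] F [0.3 0.8 0.2]
0.17 [287.2 203.6]
0.19 [287.4 196.6]
0.2 [287.5 193. ]
0.21 [287.6 189.4]
0.22 [287.7 185.8]
0.23 [287.8 182.2]
0.24 [287.9 178.5]
0.25 [288.  174.8]
tip [327.14895118 255.93028535]
```

View pics/s3.png

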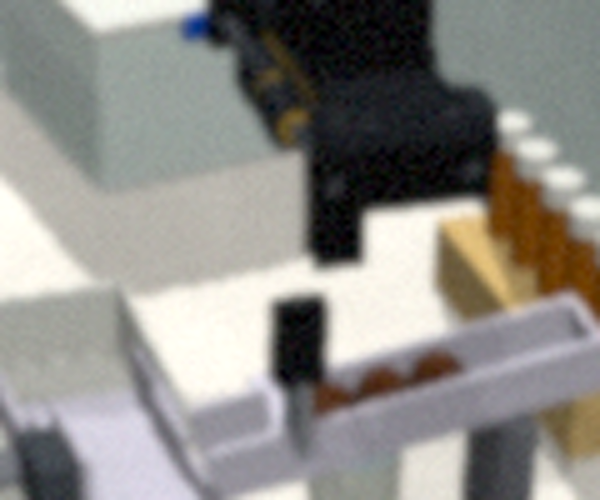

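The fingertip is at (335,262), above and to the right of the tab, which spans rows 298–384 (z of about 0.19–0.235). The conkers are behind the gate at rows 350–410. I now lower the fingers and push.

```bash
python3 -m crank '[{"claw":1,"dx":-0.15,"dy":0,"dz":0.5,"ax":0,"ay":0,"az":0},{"claw":1,"dx":0,"dy":0,"dz":0.5,"ax":0,"ay":0,"az":0},{"claw":1,"dx":0,"dy":0,"dz":0.5,"ax":0,"ay":0,"az":0},{"claw":1,"dx":0,"dy":0,"dz":0.5,"ax":0,"ay":0,"az":0},{"claw":1,"dx":0,"dy":0,"dz":0.4,"ax":0,"ay":0,"az":0},{"claw":1,"dx":0,"dy":0,"dz":0,"ax":0,"ay":0,"az":0}]'
python3 -m crank '[{"claw":1,"dx":0,"dy":0.3,"dz":0,"ax":0,"ay":0,"az":0},{"claw":1,"dx":0,"dy":0.3,"dz":0,"ax":0,"ay":0,"az":0},{"claw":1,"dx":0,"dy":0.3,"dz":0,"ax":0,"ay":0,"az":0},{"claw":1,"dx":0,"dy":0.3,"dz":0,"ax":0,"ay":0,"az":0},{"claw":1,"dx":0,"dy":0.3,"dz":0,"ax":0,"ay":0,"az":0},{"claw":1,"dx":0,"dy":0.3,"dz":0,"ax":0,"ay":0,"az":0},{"claw":1,"dx":0,"dy":0.3,"dz":0,"ax":0,"ay":0,"az":0},{"claw":1,"dx":0,"dy":0.1,"dz":0,"ax":0,"ay":0,"az":0}]'
python3 -c "
from h import *
go(.63,-.018,.21)"
```

```text
time: 6.25
ee_pos: [0.6237, -0.0953, 0.2232]
eef_rot: [0.046, 0.999, 0.0, -0.002]
ft_force: [0.3, 0.9, -0.1]
width: 0.0008
grip_force: 0.0
time: 6.92
ee_pos: [0.6316, -0.0288, 0.2261]
eef_rot: [0.045, 0.999, 0.0, 0.0]
ft_force: [0.6, -0.3, 1.3]
width: 0.0002
grip_force: 0.5
t 6.9167 pos [ 0.6316 -0.0288  0.2261] yaw y 1.48 tilt [ 0.     0.001 -1.   ] shares [0.09 0.35 0.17] F [ 0.6 -0.3  1.3]
```

```bash
python3 -m crank '[{"claw":1,"dx":0,"dy":0.15,"dz":0.05,"ax":0,"ay":0,"az":0},{"claw":1,"dx":0,"dy":0.15,"dz":0.05,"ax":0,"ay":0,"az":0},{"claw":1,"dx":0,"dy":0.1,"dz":0,"ax":0,"ay":0,"az":0},{"claw":1,"dx":0,"dy":0,"dz":0,"ax":0,"ay":0,"az":0},{"claw":1,"dx":0,"dy":0,"dz":0,"ax":0,"ay":0,"az":0}]'
python3 - <<'E'
from h import *
go(.63,-.014,.21)
c=r.camera("side");d=r.camera("top")
o=np.hstack([cv2.resize(c["color"][150:350,190:390,::-1],(400,400)),cv2.resize(d["color"][90:250,130:330,::-1],(400,400))])
cv2.imwrite("pics/s4.png",np.clip(o*1.3,0,255).astype(np.uint8))
E
```

```text
time: 7.33
ee_pos: [0.6323, -0.0189, 0.2228]
eef_rot: [0.046, 0.999, 0.0, -0.0]
ft_force: [-0.2, -0.2, 1.4]
width: 0.0005
grip_force: 0.0
t 7.3333 pos [ 0.6323 -0.0189  0.2228] yaw y 1.478 tilt [-0.  0. -1.] shares [0.09 0.16 0.06] F [-0.2 -0.2  1.4]
```

View pics/s4.png

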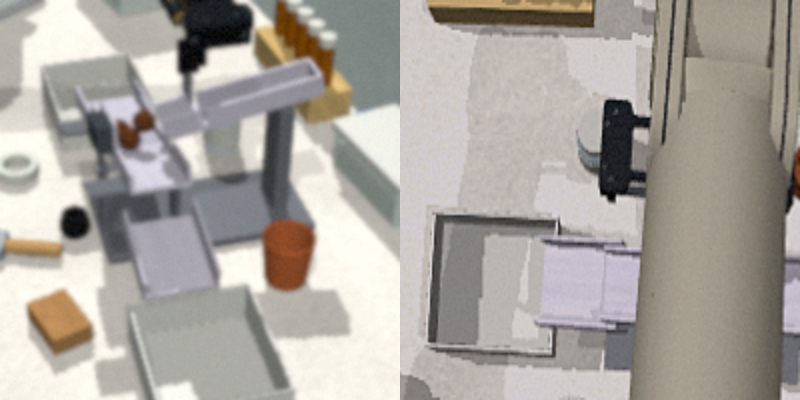

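The conkers are rolling on the seesaw at (135,125), towards the left tray. I'll push on until the stop is felt.

```bash
for i in 1; do python3 -m crank '[{"claw":1,"dx":0,"dy":0.15,"dz":0,"ax":0,"ay":0,"az":0},{"claw":1,"dx":0,"dy":0.1,"dz":0,"ax":0,"ay":0,"az":0},{"claw":1,"dx":0,"dy":0,"dz":0,"ax":0,"ay":0,"az":0}]'; python3 -m crank '[{"claw":1,"dx":0,"dy":0.15,"dz":0,"ax":0,"ay":0,"az":0},{"claw":1,"dx":0,"dy":0,"dz":0,"ax":0,"ay":0,"az":0}]';done
```

```text
time: 7.68
ee_pos: [0.633, -0.0127, 0.223]
eef_rot: [0.047, 0.999, -0.001, -0.0]
ft_force: [-1.2, -3.3, 0.1]
width: 0.0003
grip_force: 1.6
time: 7.85
ee_pos: [0.633, -0.0121, 0.2231]
eef_rot: [0.049, 0.999, -0.003, -0.0]
ft_force: [-2.2, -13.7, -0.1]
width: 0.0004
grip_force: 6.8
```

The push force rose to 14 N with no further travel, so the gate is on its stop. I back off sideways, rise and move clear.

```bash
python3 -m crank '[{"claw":1,"dx":0,"dy":-0.4,"dz":0,"ax":0,"ay":0,"az":0},{"claw":1,"dx":0,"dy":-0.5,"dz":0,"ax":0,"ay":0,"az":0},{"claw":1,"dx":0,"dy":0,"dz":-0.6,"ax":0,"ay":0,"az":0},{"claw":1,"dx":0,"dy":0,"dz":-0.8,"ax":0,"ay":0,"az":0},{"claw":1,"dx":0,"dy":0,"dz":-0.8,"ax":0,"ay":0,"az":0},{"claw":1,"dx":0,"dy":0,"dz":-0.8,"ax":0,"ay":0,"az":0},{"claw":1,"dx":0,"dy":0,"dz":-0.8,"ax":0,"ay":0,"az":0},{"claw":1,"dx":0,"dy":0,"dz":0,"ax":0,"ay":0,"az":0}]'
python3 -m crank '[{"claw":1,"dx":0.3,"dy":-0.6,"dz":0,"ax":0,"ay":0,"az":0},{"claw":1,"dx":0.3,"dy":-0.6,"dz":0,"ax":0,"ay":0,"az":0},{"claw":1,"dx":0.3,"dy":-0.6,"dz":0,"ax":0,"ay":0,"az":0},{"claw":1,"dx":0.3,"dy":-0.6,"dz":0,"ax":0,"ay":0,"az":0},{"claw":1,"dx":0.3,"dy":-0.6,"dz":0,"ax":0,"ay":0,"az":0},{"claw":1,"dx":0.3,"dy":-0.6,"dz":0,"ax":0,"ay":0,"az":0},{"claw":1,"dx":0,"dy":0,"dz":0,"ax":0,"ay":0,"az":0},{"claw":1,"dx":0,"dy":0,"dz":0,"ax":0,"ay":0,"az":0}]'
python3 - <<'E'
from h import *
c=r.camera("side");d=r.camera("top")
o=np.hstack([cv2.resize(c["color"][150:350,190:390,::-1],(400,400)),cv2.resize(d["color"][90:250,130:330,::-1],(400,400))])
cv2.imwrite("pics/s5.png",np.clip(o*1.3,0,255).astype(np.uint8))
E
```

```text
time: 8.52
ee_pos: [0.6323, -0.0348, 0.3422]
eef_rot: [0.046, 0.999, 0.001, 0.003]
ft_force: [1.1, -0.6, 1.0]
width: 0.0005
grip_force: 0.0
time: 9.18
ee_pos: [0.5665, -0.1382, 0.3373]
eef_rot: [0.048, 0.999, 0.0, 0.0]
ft_force: [0.7, 0.7, -0.2]
width: 0.0003
grip_force: 0.0
```

View pics/s5.png

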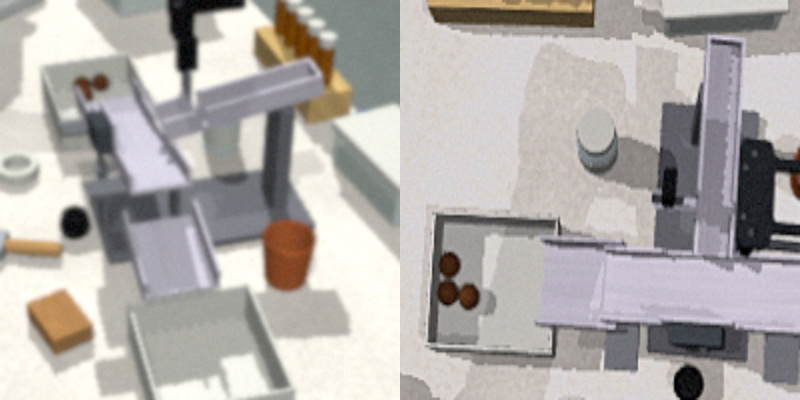

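All three conkers are in the left tray at (450,263), (447,292) and (469,296), and the gate tab is fully open at (669,185). I'll let them settle for about 2 s and hand in.

```bash
for i in 1 2 3; do python3 -m crank '[{"claw":1,"dx":0,"dy":0,"dz":0,"ax":0,"ay":0,"az":0},{"claw":1,"dx":0,"dy":0,"dz":0,"ax":0,"ay":0,"az":0},{"claw":1,"dx":0,"dy":0,"dz":0,"ax":0,"ay":0,"az":0},{"claw":1,"dx":0,"dy":0,"dz":0,"ax":0,"ay":0,"az":0},{"claw":1,"dx":0,"dy":0,"dz":0,"ax":0,"ay":0,"az":0},{"claw":1,"dx":0,"dy":0,"dz":0,"ax":0,"ay":0,"az":0},{"claw":1,"dx":0,"dy":0,"dz":0,"ax":0,"ay":0,"az":0},{"claw":1,"dx":0,"dy":0,"dz":0,"ax":0,"ay":0,"az":0}]' >/dev/null; done
python3 -c "
from bench import r
print(r.close_job())"
```

```text
the job is handed in; nothing more can be done
None
```

I rocked the seesaw over to the left and pushed the gate open to its stop; all three conkers ran into the left tray, and the job is handed in (no verdict was shown).

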